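# Make up two microscope accessory kits

### The arm

A 6-joint arm with a two-finger parallel gripper is mounted at the origin on the work surface. World frame = base frame: x ahead of the robot, y to its left, z up, the work surface at z = 0. Lengths are in mm, angles in rad, forces in N, time in s.
With the tool pointing down it reaches from about 275 to 1000 mm from the base axis. Payload 8.4 kg.
Tool frame: the origin (TCP) lies between the finger pads; the fingertips stand 22 mm ahead of it and the grasp point (between the pads) lies 3 mm ahead of it; z points along the fingers, y is the line along which they close (so a half turn about z gives the same grasp; the last joint's range is limited). The gripper opens to 85 mm and grips with 20 to 120 N. Pads are 22 mm wide; open, the fingers measure 114 mm over their backs; the gripper's body (76 mm by 85 mm) begins 54 mm behind the grasp point. The pads swing forward as they close: fully open they stand 13 mm farther back than shut.
Start: joints at [1.266, 0.353, 1.633, -0, 1.155, -0.002], TCP at [186.37, 596.569, 253.281] pointing down, gripper open.
Joint ranges: [-2.63, 2.63], [-0.92, 2.1], [0.06, 2.66], [-1.3, 4.44], [0, 2.69], [-3.02, 3.02]. Speed limits (rad/s): [2.22, 2.22, 2.79, 3.14, 3.14, 3.14].

### API

Orientations are given as [roll, pitch, yaw] about the fixed x, y, z axes, in that order (R = Rz(yaw) Ry(pitch) Rx(roll)).
In Python, from rig import r, grab_frame gives the robot as it stands.
- The arm moves only by the shell command python3 -m inch 'ROWS' [FORCE]. ROWS is JSON, a list of rows, each a list of 7 numbers: the turn, a rotation vector about the tool's x, y, z as a fraction of full scale, then the shift along the tool's x, y, z as a fraction of full scale, then the closure, from 0 (fully open) to 1 (shut). In form: [[rx, ry, rz, dx, dy, dz, fingers], ...]. A call has 1 to 8 rows; each row shifts and turns the commanded pose from where the row before left it, along the tool's axes as they then stand; what a row does not reach is not made up. Full scale, the value 1, is 2.5 cm for a shift and pi rad for a turn. A row lasts 1/12 s, in which the tool goes at most 41.7 mm and 7.16 degrees, less where a joint would pass 70% of its speed; a pose out of reach is approached as far as the arm can. A call with a number of a shift or a turn outside -1 to 1 is refused whole. A call with a gripper value outside its range is refused whole. The fingers move at their own pace and stop on an object; FORCE is the grip in N (left out, the last holds). Time passes only in rows, so rows that do not move let the fingers close. It gives the time, the measured TCP pose, the force, the opening and the grip force at its end, in the units of the state.
- r.sense(): the state, without advancing time (a new reading comes with each control period).
- grab_frame(name): name is "scene" or "top" or "wrist"; returns a dict with "pixels" (420x560x3 uint8, red, green, blue), "z_map" (420x560 float32, mm along the optical axis (not along the pixel's ray), 0 where there is no reading), "vertical_fov" (degrees; the focal length in pixels is half the picture's height over the tangent of half this angle, whatever the lens; pixels are square), "cx", "cy" (the principal point, pixels), "dist" ([k1, k2, p1, p2, k3] as OpenCV has them; the pictures are not rectified), "cam_to_world" (4x4, takes a point from camera to world coordinates). Camera axes: x right, y down, z forward; pixel columns grow to the right and rows downward; lengths in mm; the calibration is good to about 2 mm. A picture is of the moment at which its call begins.
- r.sign_off(): hands the job in; it is judged then, once.
The state is a dict: "clock": time; "qpos": joint angles; "qvel": joint speeds; "joint_efforts": joint torques, N m; "eef_pos": TCP position; "tcp_rot": TCP orientation; "contact_force": force on the tool from outside, world axes, zero at the start; "wrist_torque": the same for the moment, N m; "opening": opening from 0.0 (shut) to 1.0 (fully open); "grasp_force": force on a finger pad.
Only numpy, scipy, OpenCV 4.12 (cv2) and the standard library are available. Lean on these libraries where they do the work, as an engineer would, in place of code of your own. Each camera call takes 0.05 s, during which the arm holds its last target. There are 200 camera calls.

### The job

Make up the two imaging kits from the stock on the grey mat: the yellow-ringed and blue-ringed objectives and the green filter cube go in the orange tray, the green-ringed objective and the red filter cube in the white tray. Stand each objective upright in a round well of its tray, one to a well, and each filter cube with its top filter up in the square well, squared up with it, all the way down on the bottom. Lower the optics gently, never drop or tip them, and leave the red-ringed objective, the blue filter cube and the oil bottle where they stand.

Things in the scene. Friction and masses are not known exactly. Their poses are not given: they have to be found in the camera images.
- objective_yellow: microscope objective with yellow ring, nose up, fixed in the black base of its canister (one rigid piece, 66 mm tall, about 0.18 kg); for the orange tray. Base 42 mm across, 12 mm high; aluminium barrel 34 mm across, the place to grip, from 12 to 50 mm height; yellow band and cone at 44 to 56 mm; dark nose above. Origin: centre of underside, z up. Starts on the 2 mm thick grey mat
- objective_blue: microscope objective with blue ring, nose up, fixed in the black base of its canister (one rigid piece, 66 mm tall, about 0.18 kg); for the orange tray. Base 42 mm across, 12 mm high; aluminium barrel 34 mm across, the place to grip, from 12 to 50 mm height; blue band and cone at 44 to 56 mm; dark nose above. Origin: centre of underside, z up. Starts on the 2 mm thick grey mat
- objective_green: microscope objective with green ring, nose up, fixed in the black base of its canister (one rigid piece, 66 mm tall, about 0.18 kg); for the white tray. Base 42 mm across, 12 mm high; aluminium barrel 34 mm across, the place to grip, from 12 to 50 mm height; green band and cone at 44 to 56 mm; dark nose above. Origin: centre of underside, z up. Starts on the 2 mm thick grey mat
- cube_green: black filter cube with a round green filter, 29 mm across, on its top and in its -x face; for the orange tray. 38 x 38 mm, 50 mm tall, about 0.14 kg; a 3 mm aluminium dovetail on the +x face makes it 41 mm along x; grip the plain +y and -y faces (38 mm apart). Origin: centre of the underside of the 38 mm square, z up. Starts on the 2 mm thick grey mat
- cube_red: black filter cube with a round red filter, 29 mm across, on its top and in its -x face; for the white tray. 38 x 38 mm, 50 mm tall, about 0.14 kg; a 3 mm aluminium dovetail on the +x face makes it 41 mm along x; grip the plain +y and -y faces (38 mm apart). Origin: centre of the underside of the 38 mm square, z up. Starts on the 2 mm thick grey mat
- tray_orange: orange kit tray, fixed, 224 (x) by 96 (y) mm, rim 18 mm high; black foam, top 16 mm high, with three wells 11 mm deep that show the orange bottom. Origin: centre of the underside, on the bench, z up. Well centres at y = 0: round, 58 mm across, at x = -68 mm and x = 0; square, 56 x 56 mm, at x = +68 mm; well floors at z = 5 mm
- tray_white: white kit tray, fixed, 224 (x) by 96 (y) mm, rim 18 mm high; black foam, top 16 mm high, with three wells 11 mm deep that show the white bottom. Origin: centre of the underside, on the bench, z up. Well centres at y = 0: round, 58 mm across, at x = -68 mm and x = 0; square, 56 x 56 mm, at x = +68 mm; well floors at z = 5 mm
- objective_red: microscope objective with red ring, nose up, fixed in the black base of its canister (one rigid piece, 66 mm tall, about 0.18 kg); in neither kit, to be left alone. Base 42 mm across, 12 mm high; aluminium barrel 34 mm across, the place to grip, from 12 to 50 mm height; red band and cone at 44 to 56 mm; dark nose above. Origin: centre of underside, z up. Starts on the 2 mm thick grey mat
- cube_blue: black filter cube with a round blue filter, 29 mm across, on its top and in its -x face; in neither kit, to be left alone. 38 x 38 mm, 50 mm tall, about 0.14 kg; a 3 mm aluminium dovetail on the +x face makes it 41 mm along x; grip the plain +y and -y faces (38 mm apart). Origin: centre of the underside of the 38 mm square, z up. Starts on the 2 mm thick grey mat
- oil_bottle: small amber immersion-oil bottle with a paper label and a white cap, 32 mm across, 58 mm tall, standing on the grey stock mat among the other stock, to be left alone. Origin: centre of the underside, z up
Things that resemble listed ones, but are neither listed nor needed, are in the scene too. What is shaped like the cube_red but pink is not meant.

How it is judged:
By the outcome, as a careful person would: the job done as asked, in the order asked, and still so for the second after the job is handed in, with the robot touching nothing.
It also fails if it takes over 112 s, if anything falls off the work surface, if the arm or the gripper's body presses on something with over 40 N, if the wrist force passes 120 N, or if a joint passes its speed limit or range.

## Working session

There is one attempt and no reset: what is moved stays moved. The work goes in short steps, Python scripts to look and compute and a shell command to move; the robot and the scene stay as the last step left them, time stands still between calls to the robot, and variables do not carry over. Pictures are saved under pics/ and viewed, at most 14 in all, crops included, and the job is handed in when it is done.

```bash
ls; mkdir -p pics
python3 - <<'E'
from rig import r, grab_frame
import cv2, pickle
print(r.sense())
for n in("scene","top","wrist"):
    f=grab_frame(n); pickle.dump(f,open(n+".pkl","wb")); cv2.imwrite(f"pics/{n}0.png",f["pixels"][...,::-1])
    print(n,f["vertical_fov"],f["cx"],f["cy"],f["dist"],f["cam_to_world"])
E
```

```text
pics
{'clock': 0.0, 'qpos': array([ 1.26558090e+00,  3.53645368e-01,  1.63410918e+00, -2.49773449e-07,
        1.15520170e+00, -2.41439701e-03]), 'qvel': array([-1.52758938e-03,  2.50440356e-04, -2.70816211e-04, -7.52593651e-05,
        8.57493917e-04,  5.14703580e-04]), 'joint_efforts': array([-2.86192881e-04, -6.05232525e+01, -3.42061615e+01,  3.63801637e-04,
        9.15698474e-03, -3.57851980e-05]), 'eef_pos': array([186.25078548, 596.15114537, 252.57407352]), 'tcp_rot': array([-3.14022906e+00, -3.06388636e-06,  2.83879172e+00]), 'contact_force': array([-0.03577926, -0.7808181 ,  0.14261707]), 'wrist_torque': array([0.0219614 , 0.0394272 , 0.02275032]), 'grasp_force': 0.0, 'opening': 0.999889220949786}
scene 44.25603569767812 277.7453191358417 208.62438053577446 [-0.04976894  0.          0.          0.          0.        ] [[ 6.75388473e-02  7.07252225e-01 -7.03727784e-01  1.34495906e+03]
 [ 9.97697443e-01 -5.22514541e-02  4.32388470e-02 -5.70061253e+01]
 [-6.19002926e-03 -7.05027713e-01 -7.09152739e-01  8.39961803e+02]
 [ 0.00000000e+00  0.00000000e+00  0.00000000e+00  1.00000000e+00]]
top 43.98932686390442 270.55946571941325 213.39975849231885 [-0.13376976  0.          0.          0.          0.        ] [[ 4.91781362e-02 -9.73114996e-01  2.25008258e-01  3.14181247e+02]
 [-9.98785321e-01 -4.86050199e-02  8.08915564e-03 -6.48106252e+00]
 [ 3.06485220e-03 -2.25132755e-01 -9.74323278e-01  1.06709945e+03]
 [ 0.00000000e+00  0.00000000e+00  0.00000000e+00  1.00000000e+00]]
wrist 60.9813157752139 278.1440718631335 209.4541756864002 [-0.08764583  0.          0.          0.          0.        ] [[ 2.97852296e-01  9.09385447e-01  2.90348270e-01  1.10560259e+02]
 [ 9.54609690e-01 -2.83075813e-01 -9.26737475e-02  6.19959088e+02]
 [-2.08558450e-03  3.04772361e-01 -9.52422941e-01  3.74716815e+02]
 [ 0.00000000e+00  0.00000000e+00  0.00000000e+00  1.00000000e+00]]
```

View pics/top0.png

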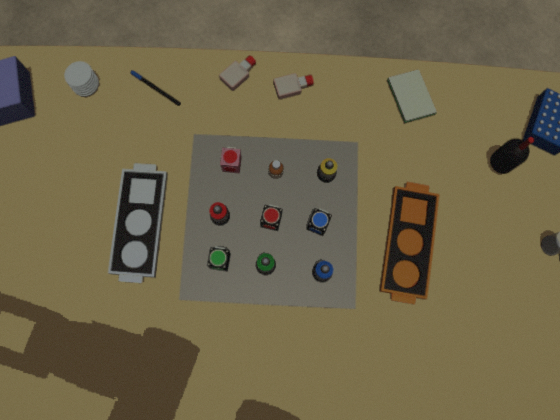

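View pics/scene0.png

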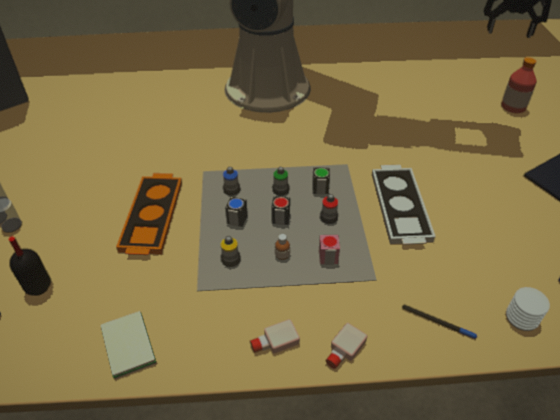

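Candidates in the top picture:
- **Objectives:** yellow (328,170), blue (324,270), green (265,263), red (218,212, leave alone).
- **Cubes:** green (219,258), red with a black body (271,217), blue (319,221, leave alone), and a pink-bodied decoy with a red filter (231,158).
- **Other:** the oil bottle is at (276,168). Trays are white (138,222) and orange (410,242), with the square wells at the far (+x) end.

Next I measure positions and check the red and green cubes in a close crop.

```bash
cat > h.py <<'E'
import numpy as np, cv2, pickle
from rig import r, grab_frame
def K(f):
    F=210/np.tan(np.radians(f["vertical_fov"]/2)); return np.array([[F,0,f["cx"]],[0,F,f["cy"]],[0,0,1.]])
def rays(f,uv):
    n=cv2.undistortPoints(np.float32(uv).reshape(-1,1,2),K(f),np.float64(f["dist"])).reshape(-1,2)
    return np.c_[n,np.ones(len(n))]
def plane(f,uv,z):
    T=f["cam_to_world"]; d=rays(f,uv)@T[:3,:3].T; return T[:3,3]+d*((z-T[2,3])/d[:,2])[:,None]
def cloud(f):
    v,u=np.mgrid[:420,:560]; p=rays(f,np.c_[u.ravel(),v.ravel()])*f["z_map"].reshape(-1,1)
    T=f["cam_to_world"]; return (p@T[:3,:3].T+T[:3,3]).reshape(420,560,3)
def go(x,y,z,yaw=None):
    "prints the move to (x,y,z,yaw) in tool units"
    s=r.sense(); a=s["tcp_rot"]; R=cv2.Rodrigues(np.array([0,0,a[2]]))[0]@cv2.Rodrigues(np.array([0,a[1],0]))[0]@cv2.Rodrigues(np.array([a[0],0,0]))[0]
    print("from",s["eef_pos"].round(1),a.round(4),"t",round(s["clock"],1))
    if yaw is not None:
        d=(yaw-a[2]+np.pi)%(2*np.pi)-np.pi; print(" rz",round(-d/np.pi,4))
        a2=yaw
    else: a2=a[2]
    d=(np.array([x,y,z])-s["eef_pos"])/25
    print(" units now-axes",(R.T@d).round(3)," after-turn-axes",np.round([np.cos(a2)*d[0]+np.sin(a2)*d[1],np.sin(a2)*d[0]-np.cos(a2)*d[1],-d[2]],3))
E
python3 - <<'E'
from h import *
f=pickle.load(open("top.pkl","rb")); P=cloud(f); hsv=cv2.cvtColor(f["pixels"],cv2.COLOR_RGB2HSV)
print("mat z",np.median(P[280:300,190:350,2]),"bench",np.median(P[320:330,300:400,2]))
C=dict(yellow=(328,170),blue=(324,270),green=(265,263),red=(218,212),cg=(219,258),cr=(271,217),cb=(319,221),pink=(231,158),oil=(276,168))
for n,(u,v) in C.items():
    q=P[v-22:v+22,u-22:u+22].reshape(-1,3); h=q[:,2]
    zt=np.percentile(h,99.5); t=q[h>(zt-5)]
    rc=cv2.minAreaRect(np.float32(t[:,:2]))
    print(n,"ztop",round(zt,1),len(t),"mean",t[:,:2].mean(0).round(1),"rect",np.round(rc[0],1),np.round(rc[1],1),round(rc[2],1))
for n,(a,b,c,d) in dict(white=(105,170,160,290),orange=(375,445,180,305)).items():
    a,b,c,d=(105,170,160,290) if n=="white" else (375,445,180,305)
    q=P[c:d,a:b].reshape(-1,3); t=q[(q[:,2]>11)&(q[:,2]<24)]
    rc=cv2.minAreaRect(np.float32(t[:,:2])); print(n,len(t),np.round(rc[0],1),np.round(rc[1],1),round(rc[2],1))
S=pickle.load(open("scene.pkl","rb"))["pixels"]
a=cv2.resize(S[155:275,195:375],None,fx=4,fy=4,interpolation=cv2.INTER_CUBIC); cv2.imwrite("pics/crop1.png",a[...,::-1])
E
```

```text
mat z 1.9259477578943915 bench -0.13830354194817573
yellow ztop 71.6 39 mean [593.5 -93.1] rect [488.9 -57.2] [ 13.3 363.7] 71.7
blue ztop 71.2 49 mean [417.6 -89.8] rect [378.1 -62.4] [ 13.2 169.2] 53.3
green ztop 70.5 53 mean [430.3   5.3] rect [386.    3.8] [144.4  13.5] 2.8
red ztop 1067.1 17 mean [314.2  -6.5] rect [314.2  -6.5] [0. 0.] 0.0
cg ztop 1067.1 11 mean [314.2  -6.5] rect [314.2  -6.5] [0. 0.] 0.0
cr ztop 56.6 239 mean [540.8   1.3] rect [441.3   6.9] [ 39.9 252.5] 87.0
cb ztop 56.6 262 mean [537.3 -95.6] rect [436.4 -58.7] [ 37.3 265.4] 69.9
pink ztop 1067.1 15 mean [314.2  -6.5] rect [314.2  -6.5] [0. 0.] 0.0
oil ztop 63.2 47 mean [594.1  -4.1] rect [486.9  -8.2] [345.2  14.4] 1.8
white 3447 [526.9 278.6] [ 98.7 255. ] 88.6
orange 3508 [ 512.6 -290.5] [ 98.7 255.5] 82.2
```

View pics/crop1.png

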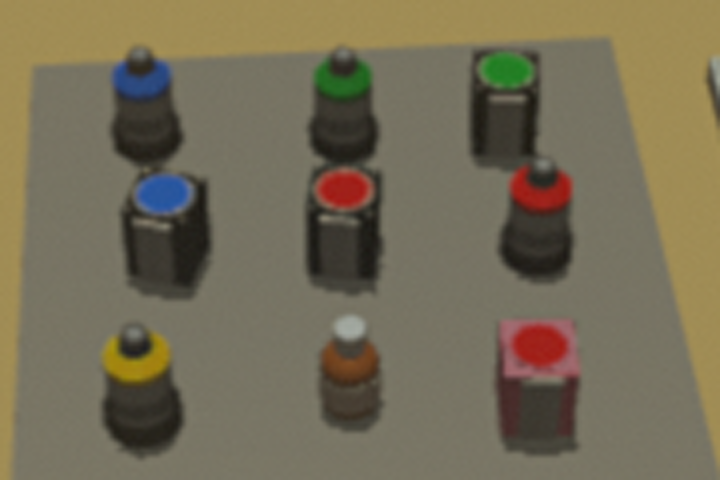

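The crop confirms it: the black-bodied red-filter cube is the centre one (crop 345,225), with the pink decoy at (540,385). The green cube is at (505,105), and the dovetails face +x (towards the scene camera).

Run:
```python
from h import *
f=pickle.load(open("top.pkl","rb")); P=cloud(f); P[f["z_map"]==0]=-999
C=dict(yellow=(328,170),blue=(324,270),green=(265,263),red=(218,212),cg=(219,258),cr=(271,217),cb=(319,221),pink=(231,158),oil=(276,168))
for n,(u,v) in C.items():
    q=P[v-22:v+22,u-22:u+22].reshape(-1,3); cube=n in("cg","cr","cb","pink")
    lo,hi=((47,60) if cube else (62,80)) if n!="oil" else (54,70)
    t=q[(q[:,2]>lo)&(q[:,2]<hi)]
    rc=cv2.minAreaRect(np.float32(t[:,:2]))
    print(n,len(t),"z",np.median(t[:,2]).round(1),"mean",t[:,:2].mean(0).round(1),"rect",np.round(rc[0],1),np.round(rc[1],1),round(rc[2],1))
go(593.5,-93,140,np.pi)
```

```text
yellow 55 z 67.4 mean [ 653.4 -112. ] rect [ 653.6 -112.4] [14.5 14.8] 26.1
blue 55 z 67.3 mean [ 440.8 -108.2] rect [ 440.8 -108.4] [14.4 14.2] 79.4
green 58 z 67.5 mean [450.6   8.1] rect [450.4   8. ] [15.2 15.7] 6.9
red 52 z 67.7 mean [548.9 108.4] rect [549.4 107.5] [14.8 16. ] 47.7
cg 382 z 52.6 mean [454.6 101.7] rect [455.7 102. ] [38.4 41.1] 83.9
cr 368 z 52.5 mean [545.4   1. ] rect [546.7   0.9] [38.1 41.8] 80.1
cb 370 z 52.4 mean [541.1 -96.8] rect [542.6 -97.3] [38.  42.1] 70.2
pink 339 z 52.7 mean [664.4  91.6] rect [665.8  91.8] [38.1 42.7] 86.9
oil 56 z 59.5 mean [650.5  -3.5] rect [651.2  -3.1] [16.3 14.3] 3.2
from [186.2 596.3 252.7] [-3.1406  0.      2.8389] t 0.1
 rz -0.0964
 units now-axes [-23.769 -21.457   4.532]  after-turn-axes [-16.29  -27.571   4.509]
```

Positions agree well: yellow (653,-112), blue (441,-108), green (450,8), cube_green (454,102), cube_red (545,1). Now I turn to the orange tray's yaw and head for yellow.

```bash
python3 -m inch '[[0,0,-0.0265,0,0,0.2,0],[0,0,-0.0265,0,0,0.2,0],[0,0,0,-0.86,-0.98,0.2,0],[0,0,0,-0.86,-0.98,0.2,0],[0,0,0,-0.86,-0.98,0.2,0],[0,0,0,-0.86,-0.98,0.2,0],[0,0,0,-0.86,-0.98,0.2,0],[0,0,0,-0.86,-0.98,0.2,0]]'
python3 - <<'E'
from h import *
go(653.5,-112,130,3.005)
f=pickle.load(open("scene.pkl","rb")); P=cloud(f); P[f["z_map"]==0]=-999
for n,m in dict(white=P[...,1]>190,orange=P[...,1]<-190).items():
    m=m&(P[...,2]>11)&(P[...,2]<24)&(P[...,0]>360)&(P[...,0]<680)&(abs(P[...,1])<370)
    k,l,st,_=cv2.connectedComponentsWithStats(m.astype(np.uint8)); m=l==1+st[1:,4].argmax()
    rc=cv2.minAreaRect(np.float32(P[m][:,:2])); print(n,np.round(rc[0],1),np.round(rc[1],1),round(rc[2],1))
E
```

```text
clock: 0.82
eef_pos: [294.6, 431.9, 212.9]
tcp_rot: [-3.141, -0.0, 3.006]
contact_force: [-0.4, -0.0, -0.5]
opening: 0.998
grasp_force: 0.0
from [294.6 431.9 212.9] [-3.1413e+00 -1.0000e-04  3.0056e+00] t 0.8
 rz 0.0002
 units now-axes [-17.171 -19.61    3.32 ]  after-turn-axes [-17.184 -19.6     3.316]
white [525.3 276.4] [ 99.3 256.6] 89.1
orange [ 512.6 -292.1] [ 98.5 258.1] 82.2
```

```bash
python3 -m inch '[[0,0,0,-0.86,-0.98,0.16,0],[0,0,0,-0.86,-0.98,0.16,0],[0,0,0,-0.86,-0.98,0.16,0],[0,0,0,-0.86,-0.98,0.16,0],[0,0,0,-0.86,-0.98,0.16,0],[0,0,0,-0.86,-0.98,0.16,0],[0,0,0,-0.86,-0.98,0.16,0],[0,0,0,-0.86,-0.98,0.16,0]]' >/dev/null; python3 -m inch '[[0,0,0,-0.86,-0.98,0.16,0],[0,0,0,-0.86,-0.98,0.16,0],[0,0,0,-0.86,-0.98,0.16,0],[0,0,0,-0.86,-0.98,0.16,0],[0,0,0,-0.86,-0.98,0.16,0],[0,0,0,-0.86,-0.98,0.16,0],[0,0,0,-0.8,-0.9,0.16,0],[0,0,0,-0.6,-0.6,0.1,0]]'; python3 -m inch '[[0,0,0,-0.5,-0.6,0,0],[0,0,0,0,0,0,0],[0,0,0,0,0,0,0]]'
python3 - <<'E'
from h import *
f=grab_frame("wrist"); cv2.imwrite("pics/w1.png",f["pixels"][...,::-1]); P=cloud(f); P[f["z_map"]==0]=-999
m=(P[...,2]>62)&(P[...,2]<75)&(np.hypot(P[...,0]-653,P[...,1]+112)<35); print(m.sum(),P[m].mean(0))
go(653.5,-112,41)
E
```

```text
clock: 2.15
eef_pos: [576.3, 8.4, 150.3]
tcp_rot: [-3.141, -0.0, 3.004]
contact_force: [0.3, 0.8, 0.7]
opening: 1.002
grasp_force: 0.0
clock: 2.4
eef_pos: [585.7, -6.5, 150.4]
tcp_rot: [3.142, -0.001, 3.004]
contact_force: [-0.9, -0.4, -0.1]
opening: 0.996
grasp_force: 0.0
0 [nan nan nan]
from [585.2  -5.8 150.4] [ 3.1415e+00 -1.0000e-03  3.0044e+00] t 2.5
 units now-axes [-3.29  -3.837  4.373]  after-turn-axes [-3.286 -3.836  4.377]<stdin>:3: RuntimeWarning: Mean of empty slice.
  ret = um.true_divide(
```

```bash
python3 -m inch '[[0,0,0,-0.7,-0.8,0.1,0],[0,0,0,-0.7,-0.8,0.1,0],[0,0,0,-0.7,-0.8,0.1,0],[0,0,0,-0.7,-0.8,0.1,0],[0,0,0,-0.49,-0.64,0.1,0],[0,0,0,0,0,0,0],[0,0,0,0,0,0,0]]'
python3 - <<'E'
from h import *
f=grab_frame("wrist"); cv2.imwrite("pics/w1.png",f["pixels"][...,::-1]); P=cloud(f); P[f["z_map"]==0]=-999
m=(P[...,2]>62)&(P[...,2]<75)&(np.hypot(P[...,0]-653,P[...,1]+112)<35); print(m.sum(),P[m].mean(0))
go(653.5,-112,41)
E
```

```text
clock: 3.03
eef_pos: [653.8, -111.6, 137.9]
tcp_rot: [3.141, -0.001, 3.005]
contact_force: [0.4, 0.5, -0.1]
opening: 0.999
grasp_force: 0.0
657 [ 651.39406481 -111.75700113   68.2151202 ]
from [ 653.4 -111.   138. ] [ 3.1412e+00 -1.2000e-03  3.0055e+00] t 3.1
 units now-axes [-0.014 -0.04   3.88 ]  after-turn-axes [-0.009 -0.038  3.88 ]
```

View pics/w1.png

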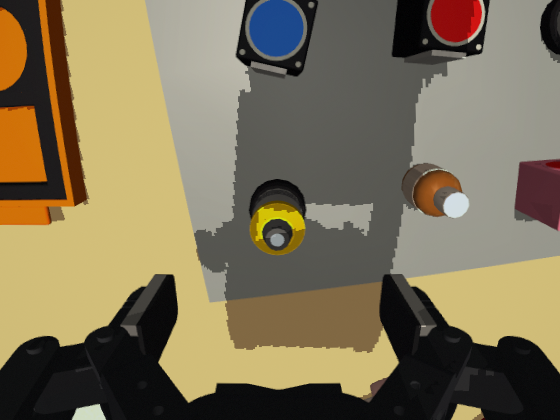

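The wrist picture shows yellow at (277,225), centred between the fingers, with nothing near their paths. Next I descend and grip.

```bash
python3 -m inch '[[0,0,0,0.04,-0.03,0.8,0],[0,0,0,0,0,0.8,0],[0,0,0,0,0,0.8,0],[0,0,0,0,0,0.7,0],[0,0,0,0,0,0.5,0],[0,0,0,0,0,0.28,0],[0,0,0,0,0,0,0],[0,0,0,0,0,0,0]]' 50; python3 -m inch '[[0,0,0,0,0,0,1],[0,0,0,0,0,0,1],[0,0,0,0,0,0,1],[0,0,0,0,0,0,1],[0,0,0,0,0,0,1],[0,0,0,0,0,0,1],[0,0,0,0,0,0,1],[0,0,0,0,0,0,1]]'
```

```text
clock: 3.75
eef_pos: [653.1, -112.2, 41.7]
tcp_rot: [3.142, 0.0, 3.006]
contact_force: [0.8, 0.3, 0.1]
opening: 1.002
grasp_force: 0.0
clock: 4.42
eef_pos: [653.5, -112.8, 42.1]
tcp_rot: [3.142, 0.001, 3.005]
contact_force: [-1.4, 0.2, 5.9]
opening: 0.384
grasp_force: 49.5
```

```bash
python3 -m inch '[[0,0,0,0,0,-0.2,1],[0,0,0,0,0,-0.5,1],[0,0,0,0,0,-0.8,1],[0,0,0,0,0,-0.8,1],[0,0,0,0,0,-0.8,1],[0,0,0,0.2,-0.3,-0.5,1],[0,0,0,0.4,-0.6,0,1],[0,0,0,0.5,-0.85,0,1]]'; python3 -m inch '[[0,0,0,0.5,-0.85,0,1],[0,0,0,0.5,-0.85,0,1],[0,0,0,0.5,-0.85,0,1],[0,0,0,0.5,-0.85,0,1],[0,0,0,0.5,-0.85,0,1],[0,0,0,0.5,-0.85,0,1],[0,0,0,0.3,-0.6,0,1],[0,0,0,0.21,-0.38,0,1]]'
python3 -m inch '[[0,0,0,0,0,0,1],[0,0,0,0,0,0,1]]'
python3 - <<'E'
from h import *
f=grab_frame("wrist"); cv2.imwrite("pics/w2.png",f["pixels"][...,::-1])
P=cloud(f); hsv=cv2.cvtColor(f["pixels"],cv2.COLOR_RGB2HSV)
go(512.6,-291,80)
m=(P[...,2]>11)&(P[...,2]<24)&(f["z_map"]>0)
rc=cv2.minAreaRect(np.float32(P[m][:,:2])); print(rc)
E
```

```text
clock: 5.08
eef_pos: [619.5, -152.6, 132.0]
tcp_rot: [-3.141, 0.002, 3.007]
contact_force: [-0.8, 0.8, -2.3]
opening: 0.383
grasp_force: 49.9
clock: 5.75
eef_pos: [509.1, -292.7, 130.3]
tcp_rot: [3.141, -0.002, 3.004]
contact_force: [0.1, -0.8, -3.6]
opening: 0.385
grasp_force: 49.9
clock: 5.92
eef_pos: [511.3, -291.3, 130.8]
tcp_rot: [3.141, -0.001, 3.004]
contact_force: [1.1, 0.7, -1.4]
opening: 0.386
grasp_force: 50.0
from [ 511.9 -290.8  130.9] [ 3.1411e+00 -5.0000e-04  3.0046e+00] t 6.0
 units now-axes [-0.031 -0.003  2.038]  after-turn-axes [-0.03  -0.003  2.038]
((521.0494384765625, -215.60850524902344), (247.95144653320312, 254.28614807128906), 82.66364288330078)
```

View pics/w2.png

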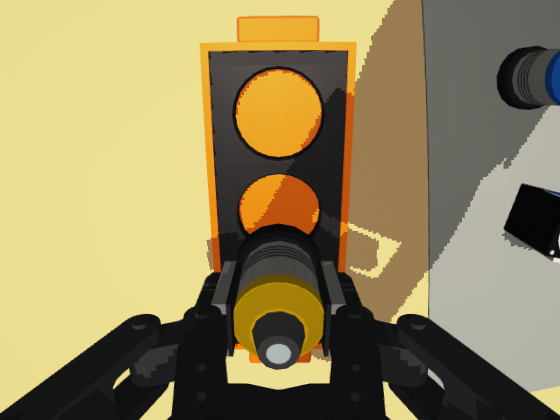

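The picture shows the tray squared up with the gripper: far well at (279,113), the middle well ahead at (279,210), yellow held upright at (277,300). I check the well centre against the estimate, then lower.

```bash
python3 - <<'E'
from h import *
f=grab_frame("wrist"); hsv=cv2.cvtColor(f["pixels"],cv2.COLOR_RGB2HSV)
m=((hsv[...,1]>170)&(hsv[...,0]<22)).astype(np.uint8); m[:60]=0;m[170:]=0;m[:,:222]=0;m[:,332:]=0
c=max(cv2.findContours(m,0,1)[0],key=cv2.contourArea); e=cv2.fitEllipse(c); print(e,plane(f,[e[0]],8), "expected well", 512.6-.9907*68,-291.2+.1357*68)
E
python3 -m inch '[[0,0,0,-0.03,0,0.7,1],[0,0,0,0,0,0.8,1],[0,0,0,0,0,0.7,1],[0,0,0,0,0,0.4,1],[0,0,0,0,0,0.2,1],[0,0,0,0,0,0,1],[0,0,0,0,0,0,1]]'
```

```text
((277.47418212890625, 111.67621612548828), (86.38114929199219, 88.10978698730469), 2.674344778060913) [[ 442.94108283 -281.75134254    8.        ]] expected well 445.23240000000004 -281.9724
clock: 6.6
eef_pos: [513.5, -290.9, 61.6]
tcp_rot: [-3.142, 0.0, 3.006]
contact_force: [0.6, -0.5, -1.7]
opening: 0.384
grasp_force: 50.0
```

```bash
python3 -m inch '[[0,0,0,0,0,0.2,1],[0,0,0,0,0,0.15,1],[0,0,0,0,0,0.1,1],[0,0,0,0,0,0.06,1],[0,0,0,0,0,0.04,1],[0,0,0,0,0,0.03,1],[0,0,0,0,0,0.02,1],[0,0,0,0,0,0,1]]'; python3 -m inch '[[0,0,0,0,0,0.02,1],[0,0,0,0,0,0.02,1],[0,0,0,0,0,0.02,1],[0,0,0,0,0,0,1]]'
```

```text
clock: 7.27
eef_pos: [513.0, -291.1, 46.3]
tcp_rot: [3.142, -0.0, 3.005]
contact_force: [-0.2, 0.6, -2.6]
opening: 0.384
grasp_force: 50.0
clock: 7.6
eef_pos: [513.1, -291.1, 45.1]
tcp_rot: [-3.142, 0.0, 3.005]
contact_force: [-1.9, 1.0, 1.1]
opening: 0.386
grasp_force: 50.4
```

```bash
python3 -m inch '[[0,0,0,0,0,0.02,1],[0,0,0,0,0,0,1],[0,0,0,0,0,0,1]]'; python3 -m inch '[[0,0,0,0,0,0,0.9],[0,0,0,0,0,0,0.55],[0,0,0,0,0,0,0.5],[0,0,0,0,0,0,0.4],[0,0,0,0,0,0,0.3],[0,0,0,0,0,0,0.3],[0,0,0,0,0,-0.3,0.2],[0,0,0,0,0,-0.6,0.2]]'; python3 -m inch '[[0,0,0,0,0,-0.8,0],[0,0,0,0,0,-0.9,0],[0,0,0,0,0,-0.9,0],[0,0,0,0,0,-0.3,0],[0,0,0,0,0,0,0]]'
python3 - <<'E'
from h import *
f=grab_frame("wrist"); cv2.imwrite("pics/w3.png",f["pixels"][...,::-1]); P=cloud(f)
m=(P[...,2]>64)&(P[...,2]<80)&(f["z_map"]>0)&(np.hypot(P[...,0]-512,P[...,1]+291)<40);print(P[m].mean(0),np.percentile(P[m][:,2],95))
m=(P[...,2]>62)&(P[...,2]<75)&(f["z_map"]>0)&(np.hypot(P[...,0]-440,P[...,1]+108)<40);print(m.sum())
go(440.7,-108.2,140)
E
```

```text
clock: 7.85
eef_pos: [513.1, -291.1, 45.1]
tcp_rot: [-3.141, 0.0, 3.005]
contact_force: [-2.7, 1.7, 8.3]
opening: 0.39
grasp_force: 51.1
clock: 8.52
eef_pos: [511.9, -290.4, 65.8]
tcp_rot: [3.14, -0.003, 3.005]
contact_force: [-1.4, 0.3, 0.4]
opening: 0.801
grasp_force: 0.0
clock: 8.93
eef_pos: [514.3, -291.8, 141.7]
tcp_rot: [-3.14, 0.004, 3.005]
contact_force: [-0.9, 0.3, -0.4]
opening: 0.999
grasp_force: 0.0
[ 510.82234478 -290.59151078   70.80462135] 73.52184874009446
0
from [ 513.5 -291.3  140.1] [-3.1408e+00  2.0000e-03  3.0053e+00] t 9.0
 units now-axes [ 3.881  6.861 -0.007]  after-turn-axes [3.881e+00 6.861e+00 6.000e-03]
```

Yellow is standing in the well with its nose at z 71 (5 + 66), as it should be. Next is blue.

```bash
python3 -m inch '[[0,0,0,0.25,0.45,0,0],[0,0,0,0.5,0.9,0,0],[0,0,0,0.55,0.97,0,0],[0,0,0,0.55,0.97,0,0],[0,0,0,0.55,0.97,0,0],[0,0,0,0.55,0.97,0,0],[0,0,0,0.55,0.97,0,0],[0,0,0,0.25,0.45,0,0]]'; python3 -m inch '[[0,0,0,0.13,0.21,0,0],[0,0,0,0,0,0,0],[0,0,0,0,0,0,0]]'
python3 - <<'E'
from h import *
f=grab_frame("wrist"); P=cloud(f)
m=(P[...,2]>62)&(P[...,2]<75)&(f["z_map"]>0)&(np.hypot(P[...,0]-440,P[...,1]+108)<40);print(m.sum(),P[m].mean(0))
go(440.7,-108.2,42)
E
```

```text
clock: 9.65
eef_pos: [439.2, -110.5, 137.6]
tcp_rot: [3.141, -0.005, 3.006]
contact_force: [-0.6, -0.5, 0.0]
opening: 0.997
grasp_force: 0.0
clock: 9.9
eef_pos: [440.6, -108.2, 139.1]
tcp_rot: [-3.141, 0.0, 3.006]
contact_force: [0.1, 0.7, -0.6]
opening: 0.997
grasp_force: 0.0
650 [ 438.3488218  -108.54638775   68.13978828]
from [ 440.9 -108.6  139.2] [-3.1413e+00  5.0000e-04  3.0053e+00] t 9.9
 units now-axes [0.01  0.016 3.887]  after-turn-axes [0.009 0.015 3.887]
```

```bash
python3 -m inch '[[0,0,0,0.01,0.01,0.8,0],[0,0,0,0,0,0.8,0],[0,0,0,0,0,0.8,0],[0,0,0,0,0,0.7,0],[0,0,0,0,0,0.5,0],[0,0,0,0,0,0.28,0],[0,0,0,0,0,0,0],[0,0,0,0,0,0,0]]' 50; python3 -m inch '[[0,0,0,0,0,0,1],[0,0,0,0,0,0,1],[0,0,0,0,0,0,1],[0,0,0,0,0,0,1],[0,0,0,0,0,0,1],[0,0,0,0,0,0,1],[0,0,0,0,0,0,1],[0,0,0,0,0,0,1]]'
python3 -m inch '[[0,0,0,0,0,-0.2,1],[0,0,0,0,0,-0.5,1],[0,0,0,0,0,-0.8,1],[0,0,0,0,0,-0.9,1],[0,0,0,0,0,-0.9,1],[0,0,0,-0.05,-0.3,-0.6,1],[0,0,0,-0.1,-0.6,0,1],[0,0,0,-0.15,-0.9,0,1]]'; python3 -m inch '[[0,0,0,-0.15,-0.9,0,1],[0,0,0,-0.15,-0.9,0,1],[0,0,0,-0.15,-0.9,0,1],[0,0,0,-0.15,-0.9,0,1],[0,0,0,-0.12,-0.8,0,1],[0,0,0,-0.1,-0.65,0,1],[0,0,0,0,0,0,1],[0,0,0,0,0,0,1]]'
python3 - <<'E'
from h import *
go(445,-282,46)
E
```

```text
clock: 10.62
eef_pos: [440.3, -108.2, 42.2]
tcp_rot: [-3.142, -0.0, 3.005]
contact_force: [-0.0, -0.8, 0.5]
opening: 0.998
grasp_force: 0.0
clock: 11.28
eef_pos: [440.4, -107.7, 43.0]
tcp_rot: [-3.141, 0.001, 3.005]
contact_force: [-1.5, 0.1, 8.7]
opening: 0.383
grasp_force: 48.9
clock: 11.95
eef_pos: [441.7, -153.0, 141.3]
tcp_rot: [-3.141, 0.002, 3.007]
contact_force: [-0.1, 0.9, -2.5]
opening: 0.383
grasp_force: 49.9
clock: 12.62
eef_pos: [444.1, -281.4, 139.8]
tcp_rot: [3.141, -0.0, 3.004]
contact_force: [0.0, -0.6, -1.8]
opening: 0.386
grasp_force: 50.0
from [ 444.1 -281.4  139.8] [ 3.1413e+00 -4.0000e-04  3.0037e+00] t 12.6
 units now-axes [-0.039 -0.019  3.751]  after-turn-axes [-0.037 -0.018  3.751]
```

```bash
python3 -m inch '[[0,0,0,-0.03,-0.02,0.7,1],[0,0,0,0,0,0.8,1],[0,0,0,0,0,0.8,1],[0,0,0,0,0,0.5,1],[0,0,0,0,0,0.3,1],[0,0,0,0,0,0.2,1],[0,0,0,0,0,0.12,1],[0,0,0,0,0,0.06,1]]'; python3 -m inch '[[0,0,0,0,0,0.04,1],[0,0,0,0,0,0.03,1],[0,0,0,0,0,0.02,1],[0,0,0,0,0,0.02,1],[0,0,0,0,0,0,1],[0,0,0,0,0,0,1]]'
```

```text
clock: 13.28
eef_pos: [445.4, -281.5, 52.9]
tcp_rot: [-3.142, 0.0, 3.006]
contact_force: [-1.0, -0.3, -1.4]
opening: 0.385
grasp_force: 50.0
clock: 13.78
eef_pos: [445.2, -281.8, 50.2]
tcp_rot: [-3.141, 0.0, 3.005]
contact_force: [-0.5, 0.4, -1.9]
opening: 0.387
grasp_force: 50.0
```

```bash
python3 -m inch '[[0,0,0,0,0,0.05,1],[0,0,0,0,0,0.04,1],[0,0,0,0,0,0.03,1],[0,0,0,0,0,0.02,1],[0,0,0,0,0,0.02,1],[0,0,0,0,0,0.01,1],[0,0,0,0,0,0,1],[0,0,0,0,0,0,1]]'; python3 -m inch '[[0,0,0,0,0,0.02,1],[0,0,0,0,0,0,1],[0,0,0,0,0,0,1]]'
```

```text
clock: 14.45
eef_pos: [445.1, -281.7, 46.1]
tcp_rot: [3.142, -0.0, 3.005]
contact_force: [-1.9, 1.3, 5.0]
opening: 0.383
grasp_force: 50.6
clock: 14.7
eef_pos: [445.1, -281.7, 46.0]
tcp_rot: [3.142, -0.0, 3.005]
contact_force: [-3.7, 2.1, 12.6]
opening: 0.382
grasp_force: 51.6
```

```bash
python3 -m inch '[[0,0,0,0,0,0,0.9],[0,0,0,0,0,0,0.55],[0,0,0,0,0,0,0.5],[0,0,0,0,0,0,0.4],[0,0,0,0,0,0,0.3],[0,0,0,0,0,0,0.3],[0,0,0,0,0,-0.3,0.2],[0,0,0,0,0,-0.6,0.2]]'; python3 -m inch '[[0,0,0,0,0,-0.8,0],[0,0,0,0,0,-0.9,0],[0,0,0,0,0,-0.9,0],[0,0,0,0,0,-0.3,0],[0,0,-0.0095,0,0,0,0],[0,0,0,0,0,0,0]]'
python3 - <<'E'
from h import *
f=grab_frame("wrist"); cv2.imwrite("pics/w3.png",f["pixels"][...,::-1]); P=cloud(f)
for x,y in((513,-291),(445,-282)):
    m=(P[...,2]>64)&(P[...,2]<80)&(f["z_map"]>0)&(np.hypot(P[...,0]-x,P[...,1]-y)<30);print(m.sum(),P[m].mean(0),np.percentile(P[m][:,2],95))
go(454.2,102.2,130)
E
```

```text
clock: 15.37
eef_pos: [444.2, -281.1, 67.0]
tcp_rot: [3.14, -0.003, 3.005]
contact_force: [-0.7, -0.1, 0.3]
opening: 0.798
grasp_force: 0.0
clock: 15.87
eef_pos: [445.5, -281.9, 141.0]
tcp_rot: [-3.141, 0.001, 3.036]
contact_force: [-0.8, 0.8, 0.5]
opening: 0.999
grasp_force: 0.0
587 [ 510.02884137 -290.42683801   70.32112785] 73.41839369396178
689 [ 443.02069482 -281.30191497   70.8394135 ] 73.5533340563964
from [ 445.1 -281.7  140.4] [-3.1415e+00  3.0000e-04  3.0349e+00] t 15.9
 units now-axes [ 1.274 15.306  0.413]  after-turn-axes [ 1.274 15.306  0.415]
```

```bash
python3 -m inch '[[0,0,0,0.075,0.4,0,0],[0,0,0,0.075,0.8,0,0],[0,0,0,0.075,0.98,0,0],[0,0,0,0.075,0.98,0,0],[0,0,0,0.075,0.98,0,0],[0,0,0,0.075,0.98,0,0],[0,0,0,0.075,0.98,0,0],[0,0,0,0.075,0.98,0,0]]'>/dev/null; python3 -m inch '[[0,0,0,0.075,0.98,0,0],[0,0,0,0.075,0.98,0,0],[0,0,0,0.075,0.98,0,0],[0,0,0,0.075,0.98,0,0],[0,0,0,0.075,0.98,0,0],[0,0,0,0.075,0.98,0,0],[0,0,0,0.075,0.98,0,0],[0,0,0,0.075,0.8,0,0]]'; python3 -m inch '[[0,0,0,0.075,0.57,0.4,0],[0,0,0,0,0,0,0],[0,0,0,0,0,0,0]]'
python3 - <<'E'
from h import *
f=grab_frame("wrist"); cv2.imwrite("pics/w4.png",f["pixels"][...,::-1]); P=cloud(f)
m=(P[...,2]>48.5)&(P[...,2]<58)&(f["z_map"]>0)&(np.hypot(P[...,0]-454,P[...,1]-102)<40);rc=cv2.minAreaRect(np.float32(P[m][:,:2])); print(m.sum(),P[m].mean(0),rc)
go(454.2,102.2,42)
E
```

```text
clock: 17.25
eef_pos: [453.4, 89.7, 139.6]
tcp_rot: [-3.141, -0.001, 3.035]
contact_force: [-0.3, 0.1, 0.5]
opening: 1.001
grasp_force: 0.0
clock: 17.5
eef_pos: [452.8, 102.7, 129.4]
tcp_rot: [-3.141, -0.002, 3.037]
contact_force: [0.5, -0.0, 0.1]
opening: 0.999
grasp_force: 0.0
3973 [451.87676825 101.70214577  53.76393693] ((454.20849609375, 101.43345642089844), (38.02957534790039, 41.8034553527832), 83.98304748535156)
from [453.2 102.2 129.8] [-3.1409e+00 -1.7000e-03  3.0359e+00] t 17.6
 units now-axes [-0.044  0.006  3.511]  after-turn-axes [-3.800e-02  3.000e-03  3.511e+00]
```

View pics/w4.png

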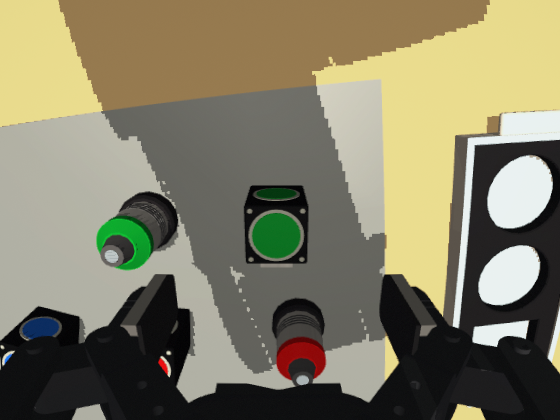

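The picture shows the green cube at (276,225): filter on top and on the near (-x) face, dovetail at the far side, square to the fingers. I grip it and carry it to the orange square well.

```bash
python3 -m inch '[[0,0,0,-0.02,0,0.8,0],[0,0,0,0,0,0.8,0],[0,0,0,0,0,0.7,0],[0,0,0,0,0,0.6,0],[0,0,0,0,0,0.4,0],[0,0,0,0,0,0.21,0],[0,0,0,0,0,0,0],[0,0,0,0,0,0,0]]' 50; python3 -m inch '[[0,0,0,0,0,0,1],[0,0,0,0,0,0,1],[0,0,0,0,0,0,1],[0,0,0,0,0,0,1],[0,0,0,0,0,0,1],[0,0,0,0,0,0,1],[0,0,0,0,0,0,1],[0,0,0,0,0,0,1]]'
python3 -m inch '[[0,0,0,0,0,-0.2,1],[0,0,0,0,0,-0.5,1],[0,0,0,0,0,-0.8,1],[0,0,0,0,0,-0.9,1],[0,0,0,0,0,-0.9,1],[0,0,0,0,0,-0.9,1],[0,0,0.0095,0,0,-0.3,1],[0,0,0,0,0,0,1]]'
python3 - <<'E'
from h import *
go(580,-300.5,150,3.005)
E
```

```text
clock: 18.22
eef_pos: [454.8, 101.9, 42.8]
tcp_rot: [-3.142, -0.0, 3.035]
contact_force: [0.1, 0.1, -0.6]
opening: 0.999
grasp_force: 0.0
clock: 18.88
eef_pos: [455.0, 102.3, 43.2]
tcp_rot: [3.141, 0.001, 3.035]
contact_force: [-1.2, -0.4, 6.1]
opening: 0.439
grasp_force: 50.4
clock: 19.55
eef_pos: [455.8, 102.5, 157.4]
tcp_rot: [3.14, 0.004, 3.004]
contact_force: [-0.5, -0.7, -1.9]
opening: 0.438
grasp_force: 50.3
from [455.8 102.5 157.4] [3.1402 0.0038 3.0041] t 19.6
 rz -0.0003
 units now-axes [ -7.127 -15.288   0.3  ]  after-turn-axes [ -7.115 -15.293   0.295]
```

```bash
python3 -m inch '[[0,0,0,-0.2,-0.4,0,1],[0,0,0,-0.35,-0.75,0,1],[0,0,0,-0.43,-0.92,0,1],[0,0,0,-0.43,-0.92,0,1],[0,0,0,-0.43,-0.92,0,1],[0,0,0,-0.43,-0.92,0,1],[0,0,0,-0.43,-0.92,0,1],[0,0,0,-0.43,-0.92,0,1]]'>/dev/null; python3 -m inch '[[0,0,0,-0.43,-0.92,0,1],[0,0,0,-0.43,-0.92,0,1],[0,0,0,-0.43,-0.92,0,1],[0,0,0,-0.43,-0.92,0,1],[0,0,0,-0.43,-0.92,0,1],[0,0,0,-0.43,-0.92,0,1],[0,0,0,-0.43,-0.92,0,1],[0,0,0,-0.43,-0.92,0,1]]' >/dev/null; python3 -m inch '[[0,0,0,-0.35,-0.75,0,1],[0,0,0,-0.2,-0.51,0.2,1],[0,0,0,0,0,0.2,1],[0,0,0,0,0,0,1],[0,0,0,0,0,0,1]]'
python3 - <<'E'
from h import *
f=grab_frame("wrist"); cv2.imwrite("pics/w5.png",f["pixels"][...,::-1])
go(580,-300.5,46,3.005)
E
```

```text
clock: 21.3
eef_pos: [577.8, -299.7, 143.5]
tcp_rot: [3.14, -0.003, 3.006]
contact_force: [-0.6, 0.5, -1.8]
opening: 0.436
grasp_force: 50.5
from [ 578.2 -299.6  144.1] [ 3.1406e+00 -2.0000e-03  3.0060e+00] t 21.4
 rz 0.0003
 units now-axes [-0.084 -0.031  3.924]  after-turn-axes [-0.076 -0.027  3.925]
```

View pics/w5.png

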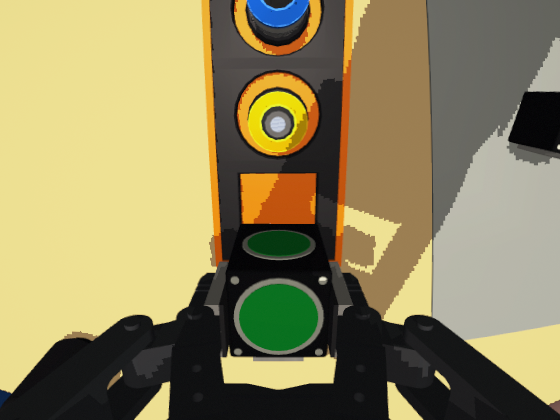

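The picture shows yellow (278,123) and blue (277,10) upright in their wells, and the cube (280,290) square over the well (columns 240-316). Lowering.

```bash
python3 -m inch '[[0,0,0,-0.08,-0.03,0.7,1],[0,0,0,0,0,0.8,1],[0,0,0,0,0,0.8,1],[0,0,0,0,0,0.6,1],[0,0,0,0,0,0.4,1],[0,0,0,0,0,0.25,1],[0,0,0,0,0,0.12,1],[0,0,0,0,0,0,1]]'; python3 -m inch '[[0,0,0,0,0,0.06,1],[0,0,0,0,0,0.04,1],[0,0,0,0,0,0.02,1],[0,0,0,0,0,0.02,1],[0,0,0,0,0,0.02,1],[0,0,0,0,0,0.02,1],[0,0,0,0,0,0,1],[0,0,0,0,0,0,1]]'
```

```text
clock: 22.02
eef_pos: [581.0, -301.4, 53.2]
tcp_rot: [3.142, -0.0, 3.006]
contact_force: [0.3, -0.3, -0.5]
opening: 0.438
grasp_force: 50.5
clock: 22.68
eef_pos: [580.9, -301.8, 48.8]
tcp_rot: [-3.142, -0.0, 3.005]
contact_force: [-0.7, 0.5, -2.1]
opening: 0.434
grasp_force: 50.5
```

```bash
python3 -m inch '[[0,0,0,0,0,0.03,1],[0,0,0,0,0,0.03,1],[0,0,0,0,0,0.02,1],[0,0,0,0,0,0.02,1],[0,0,0,0,0,0,1],[0,0,0,0,0,0,1]]'; python3 -m inch '[[0,0,0,0,0,0.02,1],[0,0,0,0,0,0.01,1],[0,0,0,0,0,0,1],[0,0,0,0,0,0,1]]'
```

```text
clock: 23.18
eef_pos: [581.0, -301.7, 46.3]
tcp_rot: [-3.142, 0.0, 3.005]
contact_force: [0.0, 0.5, -1.3]
opening: 0.435
grasp_force: 50.6
clock: 23.52
eef_pos: [581.0, -301.7, 46.2]
tcp_rot: [-3.142, 0.0, 3.005]
contact_force: [-2.6, 1.6, 6.1]
opening: 0.438
grasp_force: 51.5
```

```bash
python3 -m inch '[[0,0,0,0,0,0,0.9],[0,0,0,0,0,0,0.5],[0,0,0,0,0,0,0.4],[0,0,0,0,0,0,0.3],[0,0,0,0,0,0,0.2],[0,0,0,0,0,0,0.2],[0,0,0,0,0,-0.3,0.2],[0,0,0,0,0,-0.6,0.1]]'; python3 -m inch '[[0,0,0,0,0,-0.8,0],[0,0,0,0,0,-0.9,0],[0,0,0,0,0,-0.9,0],[0,0,0,0,0,-0.3,0],[0,0,-0.0366,0,0,0,0],[0,0,0,0,0,0,0]]'
python3 - <<'E'
from h import *
f=grab_frame("wrist"); cv2.imwrite("pics/w6.png",f["pixels"][...,::-1]); P=cloud(f)
m=(P[...,2]>52)&(P[...,2]<60)&(f["z_map"]>0)&(np.hypot(P[...,0]-580,P[...,1]+300)<35);rc=cv2.minAreaRect(np.float32(P[m][:,:2])); print(m.sum(),P[m].mean(0),rc)
go(450.5,8.1,140,3.12)
E
```

```text
clock: 24.18
eef_pos: [579.8, -301.1, 66.9]
tcp_rot: [3.14, -0.003, 3.005]
contact_force: [-0.2, 1.8, -0.3]
opening: 0.902
grasp_force: 0.0
clock: 24.68
eef_pos: [581.2, -301.9, 141.4]
tcp_rot: [-3.141, 0.001, 3.125]
contact_force: [0.5, -0.5, 0.0]
opening: 0.999
grasp_force: 0.0
3695 [ 578.12058786 -301.17972734   56.76956888] ((580.4746704101562, -301.3929748535156), (38.02404022216797, 41.83943176269531), 81.90145874023438)
from [ 580.8 -301.7  140.6] [-3.1415e+00  1.0000e-04  3.1191e+00] t 24.7
 rz -0.0003
 units now-axes [ 5.489 12.271  0.023]  after-turn-axes [ 5.479 12.276  0.025]
```

```bash
python3 -m inch '[[0,0,0,0.2,0.45,0,0],[0,0,0,0.35,0.8,0,0],[0,0,0,0.44,0.98,0,0],[0,0,0,0.44,0.98,0,0],[0,0,0,0.44,0.98,0,0],[0,0,0,0.44,0.98,0,0],[0,0,0,0.44,0.98,0,0],[0,0,0,0.44,0.98,0,0]]'>/dev/null; python3 -m inch '[[0,0,0,0.44,0.98,0,0],[0,0,0,0.44,0.98,0,0],[0,0,0,0.44,0.98,0,0],[0,0,0,0.44,0.98,0,0],[0,0,0,0.35,0.8,0,0],[0,0,0,0.18,0.43,0,0],[0,0,0,0,0,0,0],[0,0,0,0,0,0,0]]'
python3 - <<'E'
from h import *
f=grab_frame("wrist"); cv2.imwrite("pics/w7.png",f["pixels"][...,::-1]); P=cloud(f)
m=(P[...,2]>62)&(P[...,2]<75)&(f["z_map"]>0)&(np.hypot(P[...,0]-450,P[...,1]-8)<40);print(m.sum(),P[m].mean(0))
go(450.5,8.1,42)
E
```

```text
clock: 26.07
eef_pos: [450.3, 8.4, 140.4]
tcp_rot: [-3.141, -0.0, 3.121]
contact_force: [-0.0, 0.1, 1.0]
opening: 1.001
grasp_force: 0.0
644 [447.36690697   7.58696665  68.20831244]
from [450.8   7.9 140.5] [-3.1414e+00  3.0000e-04  3.1201e+00] t 26.1
 units now-axes [0.013 0.009 3.939]  after-turn-axes [0.012 0.008 3.939]
```

```bash
python3 -m inch '[[0,0,0,0.03,0.01,0.8,0],[0,0,0,0,0,0.8,0],[0,0,0,0,0,0.8,0],[0,0,0,0,0,0.7,0],[0,0,0,0,0,0.5,0],[0,0,0,0,0,0.33,0],[0,0,0,0,0,0,0],[0,0,0,0,0,0,0]]' 50; python3 -m inch '[[0,0,0,0,0,0,1],[0,0,0,0,0,0,1],[0,0,0,0,0,0,1],[0,0,0,0,0,0,1],[0,0,0,0,0,0,1],[0,0,0,0,0,0,1],[0,0,0,0,0,0,1],[0,0,0,0,0,0,1]]'
python3 -m inch '[[0,0,0,0,0,-0.2,1],[0,0,0,0,0,-0.5,1],[0,0,0,0,0,-0.8,1],[0,0,0,0,0,-0.9,1],[0,0,0,0,0,-0.9,1],[0,0,0,0,0.3,-0.6,1],[0,0,0,0,0.6,0,1],[0,0,0,0,0.9,0,1]]'; python3 -m inch '[[0,0,0,0,0.95,0,1],[0,0,0,0,0.95,0,1],[0,0,0,0,0.95,0,1],[0,0,0,0,0.95,0,1],[0,0,0,0,0.95,0,1],[0,0,0,0,0.95,0,1],[0,0,0,-0.05,0.95,0,1],[0,0,0,-0.05,0.95,0,1]]'; python3 -m inch '[[0,0,0,0,0.9,0,1],[0,0,0,0,0.52,0,1],[0,0,0,0,0,0,1],[0,0,0,0,0,0,1]]'
python3 - <<'E'
from h import *
f=grab_frame("wrist"); cv2.imwrite("pics/w8.png",f["pixels"][...,::-1])
go(458.5,278.5,46)
E
```

```text
clock: 26.78
eef_pos: [449.9, 7.8, 42.1]
tcp_rot: [-3.142, -0.001, 3.119]
contact_force: [0.4, 0.2, -0.4]
opening: 1.003
grasp_force: 0.0
clock: 27.45
eef_pos: [450.2, 8.4, 43.0]
tcp_rot: [3.142, 0.001, 3.12]
contact_force: [-1.3, -0.6, 9.1]
opening: 0.386
grasp_force: 48.9
clock: 28.12
eef_pos: [451.3, 53.1, 141.3]
tcp_rot: [3.142, 0.003, 3.119]
contact_force: [0.4, 0.2, -2.0]
opening: 0.383
grasp_force: 49.9
clock: 28.78
eef_pos: [456.8, 244.4, 140.0]
tcp_rot: [-3.141, -0.0, 3.121]
contact_force: [1.3, 0.1, -1.0]
opening: 0.379
grasp_force: 49.9
clock: 29.12
eef_pos: [457.6, 278.7, 139.7]
tcp_rot: [-3.141, -0.001, 3.122]
contact_force: [0.0, -0.6, -1.6]
opening: 0.387
grasp_force: 50.0
from [457.6 278.  139.6] [-3.1408e+00 -7.0000e-04  3.1209e+00] t 29.2
 units now-axes [-0.04   0.022  3.745]  after-turn-axes [-0.037  0.019  3.745]
```

View pics/w8.png

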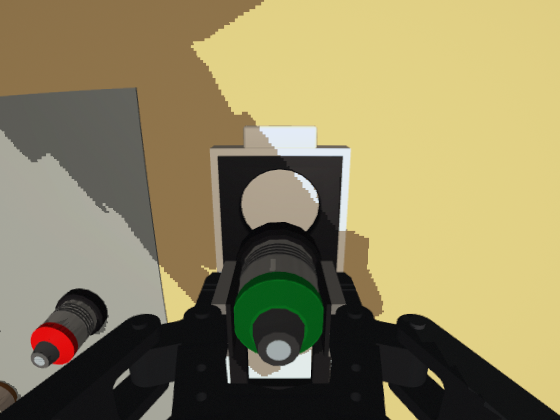

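The picture shows the handle at the tray's near (-x) end at (280,137) and the end well at (281,205). That is the same row at which the well under the tool showed before, so green is over the right place. Lowering.

```bash
python3 -m inch '[[0,0,0,-0.03,0.03,0.7,1],[0,0,0,0,0,0.8,1],[0,0,0,0,0,0.8,1],[0,0,0,0,0,0.5,1],[0,0,0,0,0,0.35,1],[0,0,0,0,0,0.25,1],[0,0,0,0,0,0.12,1],[0,0,0,0,0,0,1]]'; python3 -m inch '[[0,0,0,0,0,0.05,1],[0,0,0,0,0,0.03,1],[0,0,0,0,0,0.02,1],[0,0,0,0,0,0.02,1],[0,0,0,0,0,0.02,1],[0,0,0,0,0,0.02,1],[0,0,0,0,0,0,1],[0,0,0,0,0,0,1]]'
```

```text
clock: 29.83
eef_pos: [458.8, 279.1, 51.6]
tcp_rot: [-3.141, -0.0, 3.12]
contact_force: [-0.4, 1.0, -1.5]
opening: 0.384
grasp_force: 50.0
clock: 30.5
eef_pos: [458.8, 279.5, 47.8]
tcp_rot: [-3.142, -0.0, 3.12]
contact_force: [-0.2, -0.2, -1.9]
opening: 0.386
grasp_force: 50.0
```

```bash
python3 -m inch '[[0,0,0,0,0,0.03,1],[0,0,0,0,0,0.02,1],[0,0,0,0,0,0.02,1],[0,0,0,0,0,0,1],[0,0,0,0,0,0,1]]'; python3 -m inch '[[0,0,0,0,0,0.015,1],[0,0,0,0,0,0.01,1],[0,0,0,0,0,0,1],[0,0,0,0,0,0,1]]'
```

```text
clock: 30.92
eef_pos: [458.8, 279.5, 46.1]
tcp_rot: [-3.142, -0.0, 3.12]
contact_force: [-1.0, -1.1, -0.0]
opening: 0.382
grasp_force: 50.2
clock: 31.25
eef_pos: [458.8, 279.5, 46.0]
tcp_rot: [3.142, 0.0, 3.12]
contact_force: [-2.1, -1.2, 9.8]
opening: 0.383
grasp_force: 50.9
```

```bash
python3 -m inch '[[0,0,0,0,0,0,0.9],[0,0,0,0,0,0,0.55],[0,0,0,0,0,0,0.5],[0,0,0,0,0,0,0.4],[0,0,0,0,0,0,0.3],[0,0,0,0,0,0,0.3],[0,0,0,0,0,-0.3,0.2],[0,0,0,0,0,-0.6,0.2]]'; python3 -m inch '[[0,0,0,0,0,-0.8,0],[0,0,0,0,0,-0.9,0],[0,0,0,0,0,-0.9,0],[0,0,0,0,0,-0.3,0],[0,0,0.024,0,0,0,0],[0,0,0.024,0,0,0,0],[0,0,0,0,0,0,0]]'
python3 - <<'E'
from h import *
f=grab_frame("wrist"); P=cloud(f)
m=(P[...,2]>64)&(P[...,2]<80)&(f["z_map"]>0)&(np.hypot(P[...,0]-458,P[...,1]-279)<30);print(m.sum(),P[m].mean(0),np.percentile(P[m][:,2],95))
go(545.2,1.2,140,2.969)
E
```

```text
clock: 31.92
eef_pos: [457.8, 278.9, 67.1]
tcp_rot: [-3.14, -0.003, 3.12]
contact_force: [-0.4, 0.4, 0.4]
opening: 0.803
grasp_force: 0.0
clock: 32.5
eef_pos: [458.7, 279.4, 140.5]
tcp_rot: [3.141, 0.0, 2.966]
contact_force: [-0.4, 0.2, -0.2]
opening: 1.001
grasp_force: 0.0
706 [455.86644148 280.30635952  70.79168701] 73.64413480237364
from [458.6 279.4 140.3] [-3.1415e+00 -1.0000e-04  2.9707e+00] t 32.5
 rz 0.0005
 units now-axes [ -5.305 -10.377   0.013]  after-turn-axes [ -5.323 -10.368   0.013]
```

```bash
python3 -m inch '[[0,0,0,-0.2,-0.4,0,0],[0,0,0,-0.4,-0.8,0,0],[0,0,0,-0.48,-0.94,0,0],[0,0,0,-0.48,-0.94,0,0],[0,0,0,-0.48,-0.94,0,0],[0,0,0,-0.48,-0.94,0,0],[0,0,0,-0.48,-0.94,0,0],[0,0,0,-0.48,-0.94,0,0]]'>/dev/null; python3 -m inch '[[0,0,0,-0.48,-0.94,0,0],[0,0,0,-0.48,-0.94,0,0],[0,0,0,-0.5,-0.95,0,0],[0,0,0,-0.38,-0.7,0,0],[0,0,0,0,0,0,0],[0,0,0,0,0,0,0]]'
python3 - <<'E'
from h import *
f=grab_frame("wrist"); cv2.imwrite("pics/w9.png",f["pixels"][...,::-1]); P=cloud(f)
m=(P[...,2]>48.5)&(P[...,2]<58)&(f["z_map"]>0)&(np.hypot(P[...,0]-545,P[...,1]-1)<35);rc=cv2.minAreaRect(np.float32(P[m][:,:2])); print(m.sum(),P[m].mean(0),rc)
go(545.2,1.2,42,2.969)
E
```

```text
clock: 33.72
eef_pos: [545.2, -0.1, 140.0]
tcp_rot: [-3.141, -0.001, 2.969]
contact_force: [-0.1, 0.3, 0.5]
opening: 0.999
grasp_force: 0.0
3653 [542.59791832   1.09322923  53.78811186] ((545.036376953125, 0.6253147125244141), (38.12462615966797, 41.99980926513672), 79.16166687011719)
from [544.9   0.8 140. ] [-3.1416e+00 -1.0000e-03  2.9694e+00] t 33.8
 rz 0.0001
 units now-axes [-0.013  0.017  3.92 ]  after-turn-axes [-0.009  0.017  3.92 ]
```

View pics/w9.png

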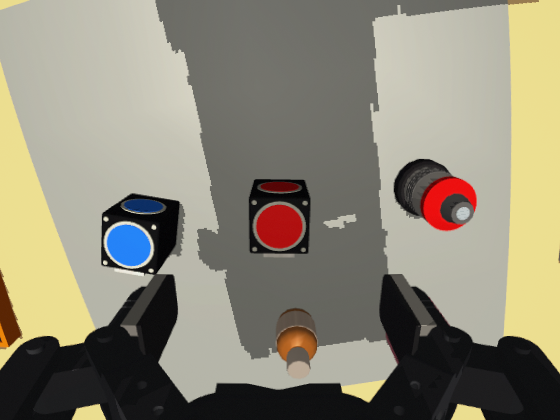

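The black-bodied red cube is at (279,217) between the fingers. The blue cube (140,235) and red objective (450,200) are clear, and I'll pre-close slightly for more margin.

```bash
python3 -m inch '[[0,0,0,-0.01,0.01,0.8,0.2],[0,0,0,0,0,0.8,0.2],[0,0,0,0,0,0.8,0.2],[0,0,0,0,0,0.7,0.2],[0,0,0,0,0,0.5,0.2],[0,0,0,0,0,0.32,0.2],[0,0,0,0,0,0,0.2],[0,0,0,0,0,0,0.2]]' 50; python3 -m inch '[[0,0,0,0,0,0,1],[0,0,0,0,0,0,1],[0,0,0,0,0,0,1],[0,0,0,0,0,0,1],[0,0,0,0,0,0,1],[0,0,0,0,0,0,1],[0,0,0,0,0,0,1]]'
python3 -m inch '[[0,0,0,0,0,-0.2,1],[0,0,0,0,0,-0.5,1],[0,0,0,0,0,-0.8,1],[0,0,0,0,0,-0.9,1],[0,0,0,0,0,-0.9,1],[0,0,-0.024,0,0,-0.9,1],[0,0,-0.024,0,0,-0.2,1],[0,0,0,0,0,0,1]]'
python3 - <<'E'
from h import *
go(594,276.5,150,3.12)
E
```

```text
clock: 34.43
eef_pos: [545.6, 1.8, 42.5]
tcp_rot: [-3.142, -0.0, 2.97]
contact_force: [-0.0, 0.6, 0.6]
opening: 0.804
grasp_force: 0.0
clock: 35.02
eef_pos: [546.6, 1.5, 43.5]
tcp_rot: [3.141, 0.002, 2.969]
contact_force: [-0.3, 0.4, 7.0]
opening: 0.437
grasp_force: 51.0
clock: 35.68
eef_pos: [547.0, 1.5, 155.5]
tcp_rot: [3.142, 0.004, 3.124]
contact_force: [0.4, 0.3, -1.3]
opening: 0.435
grasp_force: 50.2
from [547.    1.5 155.5] [3.1415 0.0045 3.1235] t 35.7
 rz 0.0011
 units now-axes [-1.679 11.034  0.226]  after-turn-axes [-1.641 11.04   0.218]
```

```bash
python3 -m inch '[[0,0,0,-0.05,0.4,0,1],[0,0,0,-0.1,0.8,0,1],[0,0,0,-0.14,0.95,0,1],[0,0,0,-0.14,0.95,0,1],[0,0,0,-0.14,0.95,0,1],[0,0,0,-0.14,0.95,0,1],[0,0,0,-0.14,0.95,0,1],[0,0,0,-0.14,0.95,0,1]]'>/dev/null; python3 -m inch '[[0,0,0,-0.14,0.95,0,1],[0,0,0,-0.14,0.95,0,1],[0,0,0,-0.14,0.95,0,1],[0,0,0,-0.14,0.8,0.2,1],[0,0,0,-0.09,0.49,0.2,1],[0,0,0,0,0,0,1],[0,0,0,0,0,0,1]]'
python3 - <<'E'
from h import *
f=grab_frame("wrist"); cv2.imwrite("pics/w10.png",f["pixels"][...,::-1])
go(594,276.5,46,3.12)
E
```

```text
clock: 36.93
eef_pos: [591.5, 276.7, 141.0]
tcp_rot: [-3.14, -0.002, 3.12]
contact_force: [0.2, -0.2, -1.4]
opening: 0.435
grasp_force: 50.3
from [591.7 276.  141.4] [-3.1403e+00 -1.9000e-03  3.1198e+00] t 37.0
 rz -0.0
 units now-axes [-0.098  0.025  3.817]  after-turn-axes [-0.09   0.02   3.817]
```

View pics/w10.png

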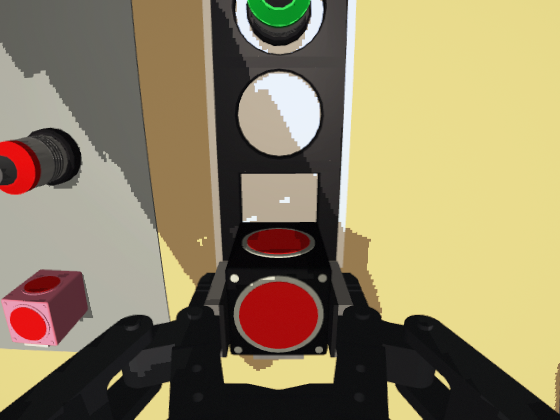

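Green stands in its well (278,10), and the red cube (280,290) is square over the square well (columns 241-317). Lowering.

```bash
python3 -m inch '[[0,0,0,-0.08,0.02,0.7,1],[0,0,0,0,0,0.8,1],[0,0,0,0,0,0.8,1],[0,0,0,0,0,0.6,1],[0,0,0,0,0,0.4,1],[0,0,0,0,0,0.2,1],[0,0,0,0,0,0.1,1],[0,0,0,0,0,0,1]]'; python3 -m inch '[[0,0,0,0,0,0.05,1],[0,0,0,0,0,0.03,1],[0,0,0,0,0,0.02,1],[0,0,0,0,0,0.02,1],[0,0,0,0,0,0.02,1],[0,0,0,0,0,0.02,1],[0,0,0,0,0,0,1],[0,0,0,0,0,0,1]]'
```

```text
clock: 37.65
eef_pos: [594.8, 276.7, 52.5]
tcp_rot: [-3.142, 0.0, 3.12]
contact_force: [-0.2, 0.4, -0.9]
opening: 0.438
grasp_force: 50.3
clock: 38.32
eef_pos: [594.6, 277.0, 48.4]
tcp_rot: [-3.142, -0.0, 3.12]
contact_force: [0.4, -0.3, -0.6]
opening: 0.439
grasp_force: 50.3
```

```bash
python3 -m inch '[[0,0,0,0,0,0.03,1],[0,0,0,0,0,0.02,1],[0,0,0,0,0,0.02,1],[0,0,0,0,0,0.01,1],[0,0,0,0,0,0,1],[0,0,0,0,0,0,1]]'; python3 -m inch '[[0,0,0,0,0,0.015,1],[0,0,0,0,0,0.015,1],[0,0,0,0,0,0,1],[0,0,0,0,0,0,1]]'
```

```text
clock: 38.82
eef_pos: [594.6, 277.0, 46.5]
tcp_rot: [-3.142, -0.0, 3.12]
contact_force: [-0.5, -0.2, 2.5]
opening: 0.439
grasp_force: 50.7
clock: 39.15
eef_pos: [594.6, 277.0, 46.5]
tcp_rot: [3.142, 0.0, 3.12]
contact_force: [-3.5, -1.3, 10.0]
opening: 0.437
grasp_force: 51.7
```

On the bottom. I release, retreat and check everything.

```bash
python3 -m inch '[[0,0,0,0,0,0,0.9],[0,0,0,0,0,0,0.5],[0,0,0,0,0,0,0.4],[0,0,0,0,0,0,0.3],[0,0,0,0,0,0,0.2],[0,0,0,0,0,0,0.2],[0,0,0,0,0,-0.3,0.2],[0,0,0,0,0,-0.6,0.1]]'; python3 -m inch '[[0,0,0,0,0,-0.8,0],[0,0,0,0,0,-0.9,0],[0,0,0,0,0,-0.9,0],[0,0,0,0.4,0,-0.9,0],[0,0,0,0.8,0,-0.9,0],[0,0,0,0.8,0,-0.9,0],[0,0,0,0.8,0,-0.5,0],[0,0,0,0.8,0,0,0]]'; python3 -m inch '[[0,0,0,0.9,0,0,0],[0,0,0,0.9,0,0,0],[0,0,0,0.9,0,0,0],[0,0,0,0.9,0,0,0],[0,0,0,0.5,0,0,0],[0,0,0,0,0,0,0],[0,0,0,0,0,0,0]]'
python3 - <<'E'
from h import *
for nm in("top","scene"):
    f=grab_frame(nm); cv2.imwrite(f"pics/{nm}9.png",f["pixels"][...,::-1]); P=cloud(f); v=f["z_map"]>0
    for n,x,y,lo,hi in(("yellow",513,-291,65,80),("blue",445,-282,65,80),("green",459,279,65,80),("cg",580,-301,51,62),("cr",594,277,51,62),("red",549,108,62,80),("cb",541,-97,47,60),("oil",651,-3,54,70)):
        m=v&(P[...,2]>lo)&(P[...,2]<hi)&(np.hypot(P[...,0]-x,P[...,1]-y)<35)
        if m.sum()>5: rc=cv2.minAreaRect(np.float32(P[m][:,:2])); print(nm,n,m.sum(),np.median(P[m],0).round(1),np.round(rc[0],1),np.round(rc[1],1),round(rc[2],1))
E
```

```text
clock: 39.82
eef_pos: [593.4, 276.5, 66.9]
tcp_rot: [-3.14, -0.003, 3.12]
contact_force: [0.8, -0.4, -0.1]
opening: 0.902
grasp_force: 0.0
clock: 40.48
eef_pos: [505.3, 279.7, 216.9]
tcp_rot: [3.139, 0.005, 3.12]
contact_force: [0.4, 0.8, -0.5]
opening: 1.001
grasp_force: 0.0
clock: 41.07
eef_pos: [402.5, 281.5, 213.8]
tcp_rot: [3.141, 0.001, 3.121]
contact_force: [1.0, 1.0, -0.8]
opening: 1.0
grasp_force: 0.0
top yellow 49 [ 513.4 -288.9   70.5] [ 512.2 -289.6] [13.7 13.4] 79.8
top blue 54 [ 446.9 -279.5   70.8] [ 446.5 -279.3] [13.8 14.2] 88.1
top green 52 [459.  278.5  70.3] [460.7 278.1] [14.3 16.1] 7.8
top cg 341 [ 580.3 -300.6   55.1] [ 581.5 -300.8] [37.8 42.9] 80.9
top cr 338 [594.1 276.2  55.5] [595.3 276.5] [38.2 41.9] 89.5
top red 55 [548.5 108.   67.1] [549.3 108.4] [14.1 16. ] 30.8
top cb 367 [540.8 -97.1  52.3] [542.4 -97.2] [38.  41.9] 70.7
top oil 54 [650.5  -3.9  59.6] [651.   -3.2] [15.1 15.6] 51.7
scene yellow 48 [ 517.8 -291.9   70.6] [ 516.6 -292.1] [18.8 15.7] 8.8
scene blue 42 [ 451.4 -282.    70.9] [ 448.5 -281.6] [14.3 14.5] 80.6
scene green 43 [462.5 276.9  70.1] [460.1 276.5] [16.8 15.4] 24.2
scene cg 284 [ 585.2 -302.4   56.1] [ 582.9 -303.6] [40.3 42.8] 83.7
scene cr 272 [597.1 274.4  56.2] [596.1 274.8] [39.3 45.2] 87.8
scene red 48 [552.4 104.5  68.3] [551.1 104.6] [16.2 16.1] 38.4
scene cb 258 [ 545.5 -100.4   53.2] [543.3 -99.8] [38.  43.7] 70.1
scene oil 54 [653.8  -7.4  59.8] [652.4  -7.4] [14.2 16.9] 85.6
```

View pics/scene9.png

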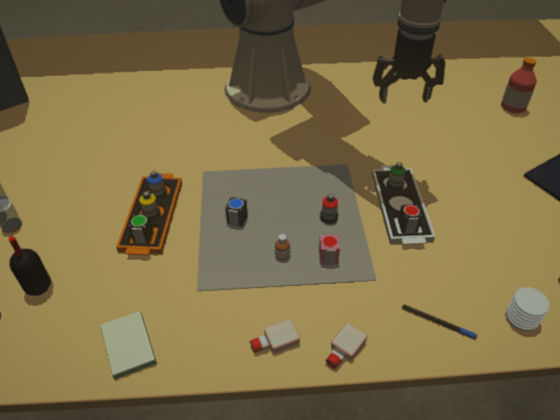

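View pics/top9.png

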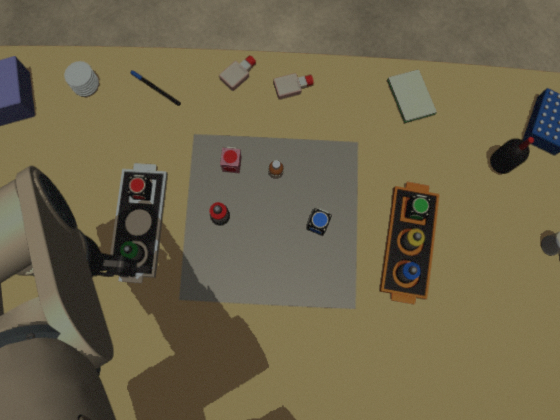

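All five pieces are seated: objective noses at z 71 and cube tops at z 55, squared with their trays. The red objective, blue cube, oil bottle and pink cube have not moved, and the gripper is clear.

```bash
python3 -c "from rig import r; print(r.sign_off())"
```

```text
the job is handed in; nothing more can be done
None
```

Both kits are made up and handed in at about 41 s: yellow, blue and the green cube are in the orange tray, green and the red cube are in the white tray, everything measured seated and square, and the rest was left where it stood.

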